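Empty the hanging bin of washing tablets into the tub

TASK

Take the open-fronted hanging bin by the grip at its back, lift it off its rail keeping it level, and tip all five washing tablets from it into the open metal tub. Finish still holding the empty bin, pointing nose-down over the tub, raised clear of it and touching nothing; do not let go of it or put it down. Leave the tub and the other things on the counter where they stand.

Things in the scene. Friction and masses are not known exactly. Their poses are not given: they have to be found in the camera images.
- rack: Fixed white steel bench rack, left or right of the robot's middle (tub on the other side). Uprights 300 mm apart in y, a flat rail 5 mm thick (x), 320 mm long, top edge 135 mm up, and a back-rest bar (76-100 mm up) that the bin's back leans on. Origin on the counter below the middle of the rail; -x is its front, roughly towards the robot; the bin hangs within 50 mm of its middle
- bin: Grey plastic open-fronted bin hung on the rail: 142 mm deep (x -72 to 70), 104 wide (y), back and rear sides 75 high, walls and floor 4, 0.13-0.23 kg empty. Origin: centre of its underside, 73 mm above the counter at the start; z up, level; -x is its open nose, +x its back. Floor flat back from x = -32 mm; ahead of that it rises as a 35 degree ramp to the pouring lip
- bin_grip (a point): Middle of the bin's grip, where to take it: x = 82, y = 0, z = 102 mm in the bin's frame. A flat plate 10 mm thick, 44 mm wide (y), leaning back 20 degrees: it rises from the top of the back wall along (sin 20, 0, cos 20) of the bin's frame, ends 16 mm beyond this point and is free for 25 mm below it. Free space in front of and behind it
- bin_hook (a point): Inner top of the hook behind the bin's back wall, at x = 77, y = 0, z = 62 mm in the bin's frame: it rests on the rail's top edge. Gap 14.5 mm in x, 90 mm wide; its lip hangs down 16 mm behind the rail, back to x = 90 mm. Straight up by more than 16 mm frees the bin
- bin_lip (a point): middle of the pouring lip, the upper front edge of the bin, at x = -72, y = 0, z = 31 mm in the bin's frame; the side walls end 9 mm above it
- tub: loose open rectangular metal tub, 180 mm (x) by 220 mm (y), 95 mm high, wall and floor 4 mm, 0.7 kg. Origin at the centre of its underside, on the counter; small wire handles on its two y ends reach 13 mm out
- tablet0: pressed white washing tablet, 36 x 26 x 16 mm, about 20 g; origin at the centre of its underside, z through its thickness. Five alike (tablet0 to tablet4) lie loose in one layer on the floor of the bin. They slide easily on the plastic (friction about 0.4)
- tablet1: pressed white washing tablet, 36 x 26 x 16 mm, about 20 g; origin at the centre of its underside, z through its thickness. Five alike (tablet0 to tablet4) lie loose in one layer on the floor of the bin. They slide easily on the plastic (friction about 0.4)
- tablet2: pressed white washing tablet, 36 x 26 x 16 mm, about 20 g; origin at the centre of its underside, z through its thickness. Five alike (tablet0 to tablet4) lie loose in one layer on the floor of the bin. They slide easily on the plastic (friction about 0.4)
- tablet3: pressed white washing tablet, 36 x 26 x 16 mm, about 20 g; origin at the centre of its underside, z through its thickness. Five alike (tablet0 to tablet4) lie loose in one layer on the floor of the bin. They slide easily on the plastic (friction about 0.4)
- tablet4: pressed white washing tablet, 36 x 26 x 16 mm, about 20 g; origin at the centre of its underside, z through its thickness. Five alike (tablet0 to tablet4) lie loose in one layer on the floor of the bin. They slide easily on the plastic (friction about 0.4)
- jar: bystander: glass jar with bail latch lid, 84 mm diameter, 112 mm high; origin at the centre of its underside
- funnel: bystander: stubby grey plastic funnel standing mouth down, 100 mm diameter, 85 mm high; origin at the centre of its underside
- scrub: bystander: wooden scrub block, bristles down, 110 x 55 x 43 mm; origin at the centre of its underside
- spray: bystander: blue trigger spray bottle, 80 mm diameter, 220 mm high; origin at the centre of its underside

How it is judged:
By the outcome, as a careful person would: the job done as asked, in the order asked, and still so for the second after the job is handed in, while the arm keeps its last pose, push and grip.
It also fails if it takes over 48 s, if anything falls off the work surface, if the arm or the gripper's body presses on something with over 40 N, if the wrist force passes 120 N, or if a joint passes its speed limit or range.

ROBOT

A 6-joint arm with a two-finger parallel gripper is mounted at the origin on the work surface. World frame = base frame: x ahead of the robot, y to its left, z up, the work surface at z = 0. Lengths are in mm, angles in rad, forces in N, time in s.
With the tool pointing down it reaches from about 325 to 750 mm from the base axis. Payload 7.6 kg.
Tool frame: the origin (TCP) lies at the very end of the fingers, on their centre line; the grasp point (between the pads) lies 19 mm behind it (ctrl.pinch_z is the distance from the TCP to the grasp point, in mm); z points along the fingers, y is the line along which they close (so a half turn about z gives the same grasp; the last joint's range is limited). The gripper opens to 85 mm and grips with 20 to 120 N. Pads are 22 mm wide; open, the fingers measure 114 mm over their backs; the gripper's body (76 mm by 85 mm) begins 54 mm behind the grasp point. The pads swing forward as they close: fully open they stand 13 mm farther back than shut.
Start: joints at [1.25, 0.052, 1.401, -0, 1.689, -0.07], TCP at [130.276, 508.6, 231.323] pointing down, gripper open.
Joint ranges: [-2.9, 2.9], [-0.91, 2.17], [0.12, 2.37], [-1.06, 4.2], [0.26, 2.73], [-2.93, 2.93]. Speed limits (rad/s): [2.57, 2.57, 3.01, 3.14, 3.14, 3.14].

INTERFACE

Orientations are given as a rotation vector (axis times angle).
In Python, from bench import ctrl, cams gives the robot as it stands.
- The arm moves only by the shell command python3 -m handwheel 'ROWS' [OPENING]. ROWS is a JSON object of lists of equal length, an entry for each row: "delta_pos": the shift along the tool's x, y, z in m, a list of three; "spin": the turn about the tool's z in degrees. In form: {"delta_pos": [[dx, dy, dz], ...], "spin": [spin, ...]}. A call has 1 to 8 rows; each row is the pose to reach, as a shift and turn from the pose commanded when the call began, along the tool's axes at that moment; what a row does not reach only later rows make up. A row lasts 1/12 s, in which the tool goes at most 41.7 mm and 7.16 degrees, less where a joint would pass 70% of its speed; a pose out of reach is approached as far as the arm can. A call with a gripper value outside its range is refused whole. OPENING is the finger opening in m, from 0 to 0.0854, set as the call begins (- or left out, the last holds). The fingers move at their own pace and stop on an object; the grip force is fixed at half the most. Time passes only in rows, so rows that repeat a pose let the fingers close. It gives the time, the measured TCP pose, the force, the opening and the grip force at its end, in the units of the state.
- ctrl.sense(): the state, without advancing time (a new reading comes with each control period).
- cams.grab_frame(name): name is "scene" or "side" or "wrist"; returns a dict with "img" (400x640x3 uint8, red, green, blue), "range_z" (400x640 float32, mm along the optical axis (not along the pixel's ray), 0 where there is no reading), "vfov" (degrees; the focal length in pixels is half the picture's height over the tangent of half this angle, whatever the lens; pixels are square), "cx", "cy" (the principal point, pixels), "distortion" ([k1, k2, p1, p2, k3] as OpenCV has them; the pictures are not rectified), "world_from_camera" (4x4, takes a point from camera to world coordinates); the wrist camera has in their place "T_tool_cam" (4x4, takes a point from camera to tool coordinates, whose origin is the TCP and whose axes are the flange's). Camera axes: x right, y up, looking along -z (the intrinsics and any distortion apply to the point x, -y, -z); pixel columns grow to the right and rows downward; lengths in mm; the calibration is good to about 2 mm. A picture is of the moment at which its call begins: read the wrist's pose just before it.
- ctrl.sign_off(): hands the job in; it is judged then, once.
The state is a dict: "clock": time; "qpos": joint angles; "qd": joint speeds; "effort": joint torques, N m; "ee_pos": TCP position; "tcp_rot": TCP orientation; "ft_force": force on the tool from outside, world axes, zero at the start; "moment": the same for the moment, N m; "gripper_width": opening from 0.0 (shut) to 1.0 (fully open); "grasp_force": force on a finger pad.
Only numpy, scipy, OpenCV 4.12 (cv2) and the standard library are available. Lean on these libraries where they do the work, as an engineer would, in place of code of your own. Each camera call takes 0.05 s, during which the arm holds its last target. There are 200 camera calls.

## Working session

There is one attempt and no reset: what is moved stays moved. The work goes in short steps, Python scripts to look and compute and a shell command to move; the robot and the scene stay as the last step left them, time stands still between calls to the robot, and variables do not carry over. Pictures are saved under pics/ and viewed, at most 10 in all, crops included, and the job is handed in when it is done.

```bash
ls; mkdir -p pics; cat > h.py <<'E'
import numpy as np, cv2
from bench import ctrl, cams
def K(f):
    fl=200/np.tan(np.radians(f["vfov"])/2); return np.array([[fl,0,f["cx"]],[0,fl,f["cy"]],[0,0,1]])
def toolT(s):
    T=np.eye(4);T[:3,:3]=cv2.Rodrigues(np.array(s["tcp_rot"],float))[0];T[:3,3]=s["ee_pos"];return T
def shot(n):
    s=ctrl.sense(); f=cams.grab_frame(n); f["T"]=np.array(f["world_from_camera"]) if n!="wrist" else toolT(s)@np.array(f["T_tool_cam"]); return f
def cloud(f):
    v,u=np.mgrid[0:400,0:640]; p=cv2.undistortPoints(np.stack([u,v],-1).reshape(-1,1,2).astype(float),K(f),np.array(f["distortion"],float)).reshape(400,640,2)
    z=f["range_z"]; P=np.stack([p[...,0]*z,-p[...,1]*z,-z],-1)@f["T"][:3,:3].T+f["T"][:3,3]; P[z==0]=np.nan; return P
def ray(f,px):
    p=cv2.undistortPoints(np.array(px,float).reshape(-1,1,2),K(f),np.array(f["distortion"],float)).reshape(-1,2)
    d=np.c_[p[:,0],-p[:,1],-np.ones(len(p))]@f["T"][:3,:3].T; return f["T"][:3,3],d
def plane(f,px,h):
    o,d=ray(f,px); return o+d*((h-o[2])/d[:,2])[:,None]
E
python3 - <<'E'
from h import *
print(ctrl.sense(), ctrl.pinch_z)
ims=[]
for n in ("scene","side"):
    f=shot(n); np.savez(n+".npz",P=cloud(f),**{k:np.array(v) for k,v in f.items()}); ims.append(f["img"]); print(n,f["T"],f["vfov"],f["distortion"])
for n,i in zip("ab",ims): cv2.imwrite(f"pics/{n}.png",i[...,::-1])
E
```

```text
pics
{'clock': 0.0, 'qpos': array([ 1.24968625e+00,  5.28419361e-02,  1.40175962e+00, -9.21406306e-06,
        1.68861761e+00, -7.03024756e-02]), 'qd': array([-0.00169258, -0.00022088,  0.00096319,  0.00066067,  0.00036792,
       -0.00017321]), 'effort': array([-8.24723829e-04, -3.81663930e+01, -3.60188878e+01, -9.73131728e-05,
        6.05051871e-03, -2.00476939e-05]), 'ee_pos': array([130.17917303, 508.27747769, 230.45211773]), 'tcp_rot': array([-3.92898986e-01, -3.11661638e+00,  2.50868667e-03]), 'ft_force': array([-0.26377631,  0.43538628,  0.61947769]), 'moment': array([0.01112375, 0.01625824, 0.02102128]), 'grasp_force': 0.0, 'gripper_width': 1.0007533921205254} 18.700000000000003
scene [[-3.29585862e-01 -5.02007145e-01  7.99601142e-01  1.42956991e+03]
 [ 9.44004448e-01 -1.88791430e-01  2.70579745e-01  3.13369365e+02]
 [ 1.51248782e-02  8.44006293e-01  5.36119964e-01  7.04499633e+02]
 [ 0.00000000e+00  0.00000000e+00  0.00000000e+00  1.00000000e+00]] 57.63159532432148 [-0.02857933  0.          0.          0.          0.        ]
side [[ 9.82088444e-01  1.26222348e-01 -1.39893554e-01  4.14703013e+02]
 [-1.87791423e-01  7.16321076e-01 -6.72025667e-01 -7.48948812e+02]
 [ 1.53840435e-02  6.86259452e-01  7.27194126e-01  9.70058637e+02]
 [ 0.00000000e+00  0.00000000e+00  0.00000000e+00  1.00000000e+00]] 55.428209685777674 [-0.01583277  0.          0.          0.          0.        ]
```

View pics/a.png

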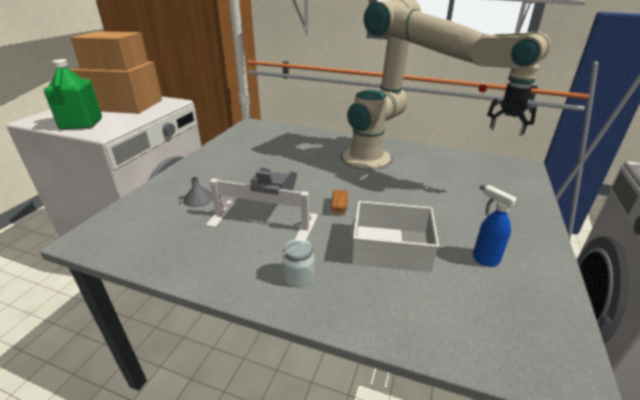

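View pics/b.png

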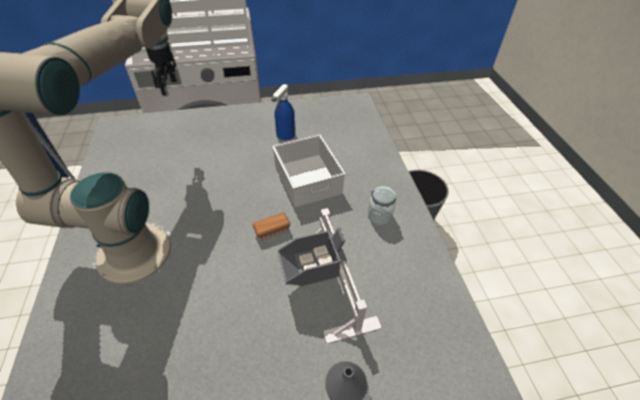

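Scene: the rack is at about (262,200), the bin's nose points at the robot, and the tub is at (395,235). Side: the bin is at (312,258), the tub at (309,168), and five pale tablets lie in the bin. Next I'll take positions from the depth and see what the move command can do.

```bash
python3 -m handwheel --help 2>&1 | head -30; python3 - <<'E'
import numpy as np
def blob(P,lo,hi,box,name):
    q=P.reshape(-1,3); q=q[np.isfinite(q).all(1)]; m=(q[:,2]>lo)&(q[:,2]<hi)&(q[:,0]>box[0])&(q[:,0]<box[1])&(q[:,1]>box[2])&(q[:,1]<box[3]); q=q[m]
    if len(q)>5: print(name,len(q),q.min(0).round(),q.max(0).round(),np.median(q,0).round())
for n in("scene","side"):
    d=np.load(n+".npz"); P=d["P"]; print(n)
    px={"scene":[("tub",395,205),("tubfl",375,238),("rackL",217,181),("rackR",307,193),("railmid",260,195),("grip",263,174),("jar",298,246),("funnel",197,182),("scrub",340,197),("spray",498,190)],
    "side":[("tubfl",320,178),("rackA",325,215),("rackB",358,310),("grip",339,238),("bin",312,258),("lip",285,263),("jar",383,190),("funnel",347,370),("scrub",270,225),("spray",283,90)]}[n]
    for a,u,v in px: print(a,P[v,u].round())
    import cv2
    # above-table connected comps by grid
    q=P.reshape(-1,3); q=q[np.isfinite(q).all(1)]; q=q[(q[:,2]>15)&(q[:,2]<260)&(q[:,0]>250)&(q[:,0]<1100)&(abs(q[:,1])<700)]
    g=np.zeros((170,280),np.uint8); g[((q[:,0]-250)/5).astype(int),((q[:,1]+700)/5).astype(int)]=1
    k,l,s,c=cv2.connectedComponentsWithStats(cv2.morphologyEx(g,cv2.MORPH_CLOSE,np.ones((3,3))))
    for i in range(1,k):
        if s[i][4]>8: print("x",s[i][1]*5+250,(s[i][1]+s[i][3])*5+250,"y",s[i][0]*5-700,(s[i][0]+s[i][2])*5-700)
E
```

```text
invalid input: not JSON, or not a number
scene
tub [485. 208.  94.]
tubfl [549. 169.   3.]
rackL [ 603. -339.  131.]
rackR [574. -45. 134.]
railmid [ 592. -196.  104.]
grip [ 596. -176.  184.]
jar [780.  14. 108.]
funnel [ 548. -468.   71.]
scrub [418.  12.  40.]
spray [506. 474. 217.]
x 365 485 y -30 50
x 430 520 y -245 -175
x 430 625 y -365 -40
x 455 690 y 95 355
x 480 570 y 425 535
x 505 595 y -515 -435
x 740 825 y -30 55
side
tubfl [614. 221.   2.]
rackA [572. -65. 137.]
rackB [ 593. -359.  127.]
grip [ 583. -185.  184.]
bin [ 515. -172.   92.]
lip [ 440. -181.  100.]
jar [778.  29. 106.]
funnel [ 541. -474.   86.]
scrub [414.   1.  44.]
spray [521. 472. 222.]
x 360 475 y -30 50
x 420 615 y -365 -35
x 455 680 y 95 355
x 470 565 y 430 515
x 495 595 y -520 -430
x 730 815 y -35 50
```

```bash
python3 -m handwheel '{"delta_pos":[[0,0.3,0],[0,0.3,0],[0,0.3,0],[0,0.3,0],[0,0.3,0],[0,0.33,0],[0,0.4,0],[0,0.4,0]],"spin":[0,0,0,0,0,0,0,0]}'; python3 - <<'E'
from h import *
s=ctrl.sense(); print(s["clock"],s["qpos"].round(3),s["ee_pos"].round(),toolT(s)[:3,:3].round(3))
for n in("scene","side"):
    P=np.load(n+".npz")["P"].reshape(-1,3);P=P[np.isfinite(P).all(1)]
    b=P[(P[:,2]>118)&(P[:,2]<138)&(P[:,0]>540)&(P[:,0]<640)&(P[:,1]>-370)&(P[:,1]<-20)]
    b=b[(b[:,1]<-250)|(b[:,1]>-115)]
    c=np.polyfit(b[:,1],b[:,0],1); r=b[:,0]-np.polyval(c,b[:,1]); b=b[abs(r)<10]; c=np.polyfit(b[:,1],b[:,0],1)
    print(n,"rail yaw deg",np.degrees(np.arctan(-c[0])),"x at y-200",np.polyval(c,-200),b[:,1].min(),b[:,1].max(),len(b))
    g=P[(P[:,2]>160)&(P[:,2]<200)&(P[:,0]>540)&(P[:,0]<640)&(P[:,1]>-300)&(P[:,1]<-80)]
    print("grip",g.mean(0).round(1),g.min(0).round(1),g.max(0).round(1),len(g))
E
```

```text
clock: 0.77
ee_pos: [198.6, 774.6, 224.4]
tcp_rot: [0.393, 3.115, 0.022]
ft_force: [25.3, 90.8, 36.2]
gripper_width: 0.999
grasp_force: 0.0
0.7667 [ 1.273e+00  1.016e+00  1.210e-01  1.000e-03  1.991e+00 -4.600e-02] [199. 775. 224.] [[-0.969  0.248  0.003]
 [ 0.248  0.969  0.014]
 [ 0.     0.014 -1.   ]]
scene rail yaw deg 5.074342317322915 x at y-200 593.9037637961018 -361.37129854971704 -41.67641777173782 304
grip [ 592.6 -178.3  177.1] [ 580.3 -201.5  160. ] [ 599.2 -157.3  190.5] 121
side rail yaw deg 5.316440383967648 x at y-200 585.804912648108 -361.59006145837276 -37.155364925985964 320
grip [ 582.9 -182.1  179.6] [ 572.6 -202.1  160.1] [ 594.1 -158.1  193.4] 163
```

```bash
python3 -m handwheel '{"delta_pos":[[0,0.02,0],[0,0.04,0],[0,0.08,0],[0,0.12,0],[0,0.16,0],[0,0.2,0]],"spin":[0,0,0,0,0,0]}'; python3 - <<'E'
from h import *
s=ctrl.sense(); print(s["clock"],s["qpos"].round(3),s["ee_pos"].round(),toolT(s)[:3,:3].round(3))
E
```

```text
clock: 1.27
ee_pos: [203.8, 794.8, 193.0]
tcp_rot: [0.392, 3.11, 0.075]
ft_force: [0.6, 0.5, -0.0]
gripper_width: 1.0
grasp_force: 0.0
1.2667 [ 1.274  1.055  0.122  0.002  1.917 -0.045] [204. 795. 193.] [[-0.969  0.248  0.012]
 [ 0.248  0.968  0.047]
 [-0.     0.049 -0.999]]
```

```bash
python3 -m handwheel '{"delta_pos":[[0,-0.02,0],[0,-0.05,0],[0,-0.08,0],[0,-0.12,0],[0,-0.15,0],[0,-0.15,0]],"spin":[0,0,0,0,0,0]}'; python3 - <<'E'
from h import *
s=ctrl.sense(); print(s["clock"],s["qpos"].round(3),s["ee_pos"].round(),toolT(s)[:3,:3].round(3))
E
```

```text
clock: 1.77
ee_pos: [164.6, 643.2, 182.0]
tcp_rot: [0.392, 3.112, 0.059]
ft_force: [0.9, 0.9, -1.8]
gripper_width: 0.997
grasp_force: 0.0
1.7667 [ 1.264  0.435  1.051  0.002  1.617 -0.056] [165. 643. 182.] [[-0.969  0.248  0.009]
 [ 0.248  0.968  0.037]
 [ 0.     0.038 -0.999]]
```

The tool keeps any tilt it picks up at the edge of reach. So I can tip it close to horizontal at azimuth 95° (along the bin's y), grasp the plate from the side, and pour by spinning the tool. First I'll try it in free space.

```bash
cat > st.py <<'E'
from h import *
s=ctrl.sense(); T=toolT(s); z=T[:3,2]
print(s["clock"],s["qpos"].round(3),s["ee_pos"].round(1),"tilt %.1f az %.1f"%(np.degrees(np.arccos(-z[2])),np.degrees(np.arctan2(z[1],z[0]))),s["ft_force"].round(1)); print(T[:3,:3].round(3).tolist())
E
python3 -m handwheel '{"delta_pos":[[0.02,0.003,-0.012],[0.05,0.007,-0.03],[0.085,0.012,-0.052],[0.12,0.017,-0.073],[0.155,0.021,-0.094],[0.19,0.026,-0.115],[0.225,0.031,-0.136],[0.245,0.034,-0.148]],"spin":[0,0,0,0,0,0,0,0]}' >/dev/null; python3 st.py
python3 -m handwheel '{"delta_pos":[[0.006,0.02,-0.014],[0.012,0.04,-0.028],[0.02,0.08,-0.056],[0.03,0.12,-0.084],[0.04,0.16,-0.112],[0.05,0.2,-0.14],[0.06,0.23,-0.16],[0.07,0.26,-0.18]],"spin":[0,0,0,0,0,0,0,0]}'; python3 st.py
```

```text
2.4333 [ 1.618  0.755  0.293 -0.014  2.042  0.288] [-68.1 737.  339.2] tilt 3.1 az 79.5 [-0.4  0.4  0.4]
[[-0.969, 0.245, 0.01], [0.245, 0.968, 0.052], [0.003, 0.053, -0.999]]
clock: 3.1
ee_pos: [-53.5, 747.4, 363.7]
tcp_rot: [-0.393, -3.114, -0.117]
ft_force: [-0.4, -0.1, 0.3]
gripper_width: 1.001
grasp_force: 0.0
3.1 [ 1.597  0.834  0.121 -0.013  2.113  0.271] [-53.5 747.4 363.7] tilt 4.3 az 83.0 [-0.4 -0.1  0.3]
[[-0.969, 0.248, 0.009], [0.248, 0.966, 0.074], [0.01, 0.074, -0.997]]
```

```bash
H="python3 -m handwheel"
$H '{"delta_pos":[[0,0.035,-0.02]],"spin":[0]}'|sed -n 2,3p; python3 st.py|head -1
$H '{"delta_pos":[[0,0.035,-0.02]],"spin":[0]}'|sed -n 2,3p; python3 st.py|head -1
$H '{"delta_pos":[[0,0.2,0]],"spin":[0]}'|sed -n 2,3p; python3 st.py|head -1
$H '{"delta_pos":[[0,0.2,0]],"spin":[0]}'|sed -n 2,3p; python3 st.py|head -1
$H '{"delta_pos":[[0,0.0,-0.2]],"spin":[0]}'|sed -n 2,3p; python3 st.py|head -1
$H '{"delta_pos":[[0,0.0,-0.2]],"spin":[0]}'|sed -n 2,3p; python3 st.py|head -1
```

```text
ee_pos: [-45.1, 751.7, 367.4]
tcp_rot: [-0.388, -3.109, -0.148]
3.1833 [ 1.585  0.829  0.121 -0.01   2.097  0.257] [-45.1 751.7 367.4] tilt 5.4 az 85.6 [-0.1  0.   0.2]
ee_pos: [-33.4, 756.0, 373.0]
tcp_rot: [-0.39, -3.104, -0.184]
3.2667 [ 1.569  0.823  0.122 -0.008  2.08   0.243] [-33.4 756.  373. ] tilt 6.7 az 86.6 [ 1.1 -0.   0.3]
ee_pos: [-21.8, 768.6, 365.6]
tcp_rot: [-0.389, -3.098, -0.223]
3.35 [ 1.553  0.834  0.121 -0.004  2.043  0.23 ] [-21.8 768.6 365.6] tilt 8.2 az 87.4 [ 0.5 -0.1  0. ]
ee_pos: [-10.3, 782.3, 352.8]
tcp_rot: [-0.39, -3.093, -0.253]
3.4333 [ 1.537e+00  8.530e-01  1.210e-01 -1.000e-03  2.005e+00  2.170e-01] [-10.3 782.3 352.8] tilt 9.3 az 87.7 [-0.1  0.2  0.2]
ee_pos: [-8.0, 767.3, 369.0]
tcp_rot: [-0.395, -3.096, -0.229]
3.5167 [ 1.534e+00  8.240e-01  1.310e-01 -1.000e-03  2.040e+00  2.160e-01] [ -8.  767.3 369. ] tilt 8.4 az 87.5 [ 0.5  1.6 -3.9]
ee_pos: [-9.6, 746.5, 412.3]
tcp_rot: [-0.392, -3.091, -0.262]
3.6 [1.534 0.769 0.124 0.    2.08  0.216] [ -9.6 746.5 412.3] tilt 9.7 az 87.9 [-0.7 -0.1  0.6]
```

```bash
python3 -m handwheel '{"delta_pos":[[0.018,-0.01,0],[0.036,-0.02,0],[0.054,-0.03,0]],"spin":[-6.5,-13,-19]}' >/dev/null; python3 st.py
cat > fk.py <<'E'
import numpy as np
from scipy.spatial.transform import Rotation as Ro
from scipy.optimize import least_squares
def rot(q,s4=1): return Ro.from_euler('z',q[0])*Ro.from_euler('y',q[1]+q[2])*Ro.from_euler('z',s4*q[3])*Ro.from_euler('y',q[4])*Ro.from_euler('z',q[5]+np.pi/2)
def fk(q,L,s4=1):
    a=Ro.from_euler('z',q[0]); R=rot(q,s4)
    return a.apply([L[5],L[4],L[0]]+Ro.from_euler('y',q[1]).apply([0,0,L[1]])+Ro.from_euler('y',q[1]+q[2]).apply([L[6],0,L[2]]))+R.apply([0,0,L[3]]),R
D=[([1.24969,.05284,1.40176,0,1.68862,-.0703],[130.18,508.28,230.45]),([1.274,1.055,.122,.002,1.917,-.045],[203.8,794.8,193]),([1.264,.435,1.051,.002,1.617,-.056],[164.6,643.2,182]),
([1.618,.755,.293,-.014,2.042,.288],[-68.1,737,339.2]),([1.597,.834,.121,-.013,2.113,.271],[-53.5,747.4,363.7]),([1.537,.853,.121,-.001,2.005,.217],[-10.3,782.3,352.8]),([1.534,.769,.124,0,2.08,.216],[-9.6,746.5,412.3])]
def fit(s4):
    return least_squares(lambda L:np.concatenate([fk(q,L,s4)[0]-p for q,p in D]),[300,400,400,250,0,0,0])
if __name__=="__main__":
    for s in(1,-1):
        r=fit(s);print(s,r.x.round(1),r.cost, rot(D[3][0],s).as_matrix().round(3)[:,2], "want [.01,.052,-.999]")
E
python3 fk.py
```

```text
3.85 [ 1.623  0.674  0.256 -0.017  2.029 -0.042] [-70.7 729.9 418.4] tilt 10.5 az 88.2 [-0.4  0.3  0.5]
[[-0.996, -0.086, 0.006], [-0.083, 0.98, 0.183], [-0.021, 0.182, -0.983]]
1 [205.7 353.  496.7 279.5  36.9  -0.5 106.8] 0.22524030992015487 [ 0.01   0.052 -0.999] want [.01,.052,-.999]
-1 [1.958e+02 3.528e+02 4.957e+02 2.664e+02 3.530e+01 4.000e-01 1.095e+02] 35.58729941499079 [-0.015  0.051 -0.999] want [.01,.052,-.999]
```

```bash
cat > ik.py <<'E'
from fk import *
L=fit(1).x
lo=np.array([-2.9,-.91,.12,-1.06,.26,-2.93]);hi=np.array([2.9,2.17,2.37,4.2,2.73,2.93])
psi=np.radians(5.2); Rb=Ro.from_euler('z',psi).as_matrix()
def tool(al,sg,flip):
    a=np.radians(al);u=np.array([np.sin(np.radians(20)),0,np.cos(np.radians(20))]);n=np.array([u[2],0,-u[0]])*flip
    z=sg*np.cos(a)*np.array([0,1,0])-np.sin(a)*u; return Rb@np.c_[np.cross(n,z),n,z]
def solve(p,R,depth=19):
    tcp=np.array(p)+R[:,2]*depth; best=None
    for k in range(12):
        x0=np.random.default_rng(k).uniform(lo,hi); x0[0]=np.arctan2(p[1],p[0])
        r=least_squares(lambda q:np.r_[(fk(q,L)[0]-tcp)/100,(rot(q)*Ro.from_matrix(R).inv()).as_rotvec()],x0,bounds=(lo,hi))
        if best is None or r.cost<best.cost: best=r
        if best.cost<1e-6: break
    return best
def roty(R,deg): return R@Ro.from_euler('z',deg,degrees=True).as_matrix()
if __name__=="__main__":
  for al in(15,25):
   for sg in(1,-1):
    for fl in(1,-1):
      R=tool(al,sg,fl); out=[]
      g=solve([588,-180,180],R); l=solve([588,-180,310],R)
      nose=-Rb[:,0]
      for ps in (90,-90):
        R2=roty(R,ps); n2=R2@R.T@nose
        if n2[2]<0: break
      a=solve([520,210,310],R); b=solve([520,210,310],R2)
      print(al,sg,fl,ps,n2.round(2),*[(x.cost.round(5),x.x.round(2).tolist()) for x in(g,l,a,b)],sep="\n  ")
E
python3 ik.py
```

```text
15
  1
  1
  -90
  [ 0.01 -0.16 -0.99]
  (np.float64(0.0), [-0.64, 0.94, 0.76, 1.1, 2.31, -0.06])
  (np.float64(0.0), [-0.64, 0.83, 0.66, 1.29, 2.39, 0.2])
  (np.float64(0.0), [-0.13, 0.26, 1.45, 1.27, 1.84, 0.14])
  (np.float64(0.0), [-0.13, 0.26, 1.45, 1.27, 1.84, -1.43])
15
  1
  -1
  -90
  [ 0.01 -0.16 -0.99]
  (np.float64(0.00861), [-0.65, 0.9, 0.8, 1.05, 2.27, 2.93])
  (np.float64(1e-05), [-0.64, 0.84, 0.66, 1.29, 2.39, -2.93])
  (np.float64(0.00208), [-0.13, 0.25, 1.44, 1.26, 1.84, -2.93])
  (np.float64(0.0), [-0.13, 0.26, 1.45, 1.27, 1.84, 1.71])
15
  -1
  1
  90
  [-0.02  0.16 -0.99]
  (np.float64(0.03583), [0.02, 0.43, 1.37, -1.06, 1.53, -0.15])
  (np.float64(0.03515), [0.01, 0.26, 1.3, -1.06, 1.59, -0.36])
  (np.float64(0.01883), [0.65, 0.56, 0.97, -1.06, 2.19, -0.09])
  (np.float64(0.01883), [0.65, 0.56, 0.97, -1.06, 2.19, 1.48])
15
  -1
  -1
  90
  [-0.02  0.16 -0.99]
  (np.float64(0.03789), [0.01, 0.42, 1.37, -1.06, 1.53, 2.93])
  (np.float64(0.03515), [0.01, 0.26, 1.3, -1.06, 1.59, 2.78])
  (np.float64(0.02577), [0.64, 0.57, 0.95, -1.06, 2.21, 2.93])
  (np.float64(0.01
[... 490 characters left out ...]
.float64(0.00031), [-0.1, 0.25, 1.37, 1.12, 1.87, -2.93])
  (np.float64(0.0), [-0.1, 0.25, 1.37, 1.12, 1.87, 1.76])
25
  -1
  1
  90
  [-0.04  0.26 -0.96]
  (np.float64(0.00448), [0.02, 0.45, 1.36, -1.06, 1.56, -0.14])
  (np.float64(0.00514), [0.02, 0.31, 1.25, -1.06, 1.65, -0.35])
  (np.float64(0.00025), [0.64, 0.59, 0.93, -1.06, 2.23, -0.09])
  (np.float64(0.00025), [0.64, 0.59, 0.93, -1.06, 2.23, 1.48])
25
  -1
  -1
  90
  [-0.04  0.26 -0.96]
  (np.float64(0.00709), [0.02, 0.45, 1.35, -1.06, 1.56, 2.93])
  (np.float64(0.00514), [0.02, 0.31, 1.25, -1.06, 1.65, 2.79])
  (np.float64(0.00651), [0.63, 0.6, 0.9, -1.06, 2.25, 2.93])
  (np.float64(0.00025), [0.64, 0.59, 0.93, -1.06, 2.23, -1.67])
```

```bash
H="python3 -m handwheel"
$H '{"delta_pos":[[0.035,-0.004,0],[0.075,-0.009,0],[0.115,-0.014,0],[0.15,-0.018,0],[0.156,-0.018,0]],"spin":[-3,-6,-10,-10,-10]}' >/dev/null; python3 st.py
$H '{"delta_pos":[[0,0.035,-0.02]],"spin":[0]}'>/dev/null
$H '{"delta_pos":[[0,0.035,-0.02]],"spin":[0]}'>/dev/null
$H '{"delta_pos":[[0,0.035,-0.02]],"spin":[0]}'>/dev/null
$H '{"delta_pos":[[0,0.035,-0.02]],"spin":[0]}'>/dev/null
python3 st.py
$H '{"delta_pos":[[0,0.035,-0.02]],"spin":[0]}'>/dev/null
$H '{"delta_pos":[[0,0.035,-0.02]],"spin":[0]}'>/dev/null
$H '{"delta_pos":[[0,0.035,-0.02]],"spin":[0]}'>/dev/null
$H '{"delta_pos":[[0,0.035,-0.02]],"spin":[0]}'>/dev/null
python3 st.py
```

```text
4.2667 [ 1.86   0.687  0.253 -0.059  2.029 -0.004] [-231.   698.6  410.2] tilt 10.3 az 89.3 [ 1.1  0.7 -0.3]
[[-0.966, -0.259, 0.002], [-0.255, 0.95, 0.179], [-0.048, 0.173, -0.984]]
4.6 [ 1.845  0.736  0.121 -0.057  2.024 -0.014] [-226.1  719.4  441.6] tilt 15.1 az 94.5 [0.4 0.2 0.5]
[[-0.968, -0.252, -0.02], [-0.248, 0.933, 0.26], [-0.046, 0.257, -0.965]]
4.9333 [ 1.841  0.698  0.122 -0.051  1.97  -0.018] [-225.7  724.5  475.3] tilt 20.3 az 97.8 [-0.1 -0.2  0.5]
[[-0.967, -0.249, -0.047], [-0.25, 0.905, 0.344], [-0.043, 0.345, -0.938]]
```

```bash
H="python3 -m handwheel"
$H '{"delta_pos":[[0,0.04,-0.01]],"spin":[0]}'>/dev/null
$H '{"delta_pos":[[0,0.04,-0.01]],"spin":[0]}'>/dev/null
$H '{"delta_pos":[[0,0.04,-0.01]],"spin":[0]}'>/dev/null
$H '{"delta_pos":[[0,0.04,-0.01]],"spin":[0]}'>/dev/null
$H '{"delta_pos":[[0,0.04,-0.01]],"spin":[0]}'>/dev/null
$H '{"delta_pos":[[0,0.04,-0.01]],"spin":[0]}'>/dev/null
python3 st.py
$H '{"delta_pos":[[0,0.04,-0.005]],"spin":[0]}'>/dev/null
$H '{"delta_pos":[[0,0.04,-0.005]],"spin":[0]}'>/dev/null
$H '{"delta_pos":[[0,0.04,-0.005]],"spin":[0]}'>/dev/null
$H '{"delta_pos":[[0,0.04,-0.005]],"spin":[0]}'>/dev/null
$H '{"delta_pos":[[0,0.04,0]],"spin":[0]}'>/dev/null
$H '{"delta_pos":[[0,0.04,0]],"spin":[0]}'>/dev/null
$H '{"delta_pos":[[0,0.04,0]],"spin":[0]}'>/dev/null
$H '{"delta_pos":[[0,0.04,0]],"spin":[0]}'>/dev/null
python3 st.py
```

```text
5.4333 [ 1.832  0.695  0.122 -0.039  1.827 -0.023] [-230.6  760.5  493.9] tilt 28.6 az 100.4 [-0.2  0.6 -0.7]
[[-0.967, -0.24, -0.087], [-0.252, 0.845, 0.471], [-0.04, 0.477, -0.878]]
6.1 [ 1.823  0.702  0.122 -0.025  1.624 -0.029] [-239.2  809.4  519.6] tilt 39.8 az 102.2 [-0.2  1.3  0.9]
[[-0.966, -0.218, -0.135], [-0.254, 0.738, 0.625], [-0.037, 0.639, -0.769]]
```

```bash
H="python3 -m handwheel"
$H '{"delta_pos":[[0,0.04,0.004]],"spin":[0]}'>/dev/null
$H '{"delta_pos":[[0,0.04,0.004]],"spin":[0]}'>/dev/null
$H '{"delta_pos":[[0,0.04,0.004]],"spin":[0]}'>/dev/null
$H '{"delta_pos":[[0,0.04,0.004]],"spin":[0]}'>/dev/null
$H '{"delta_pos":[[0,0.04,0.004]],"spin":[0]}'>/dev/null
$H '{"delta_pos":[[0,0.04,0.006]],"spin":[0]}'>/dev/null
$H '{"delta_pos":[[0,0.04,0.006]],"spin":[0]}'>/dev/null
$H '{"delta_pos":[[0,0.04,0.006]],"spin":[0]}'>/dev/null
python3 st.py
$H '{"delta_pos":[[0,0.04,0.008]],"spin":[0]}'>/dev/null
$H '{"delta_pos":[[0,0.04,0.008]],"spin":[0]}'>/dev/null
$H '{"delta_pos":[[0,0.04,0.008]],"spin":[0]}'>/dev/null
$H '{"delta_pos":[[0,0.04,0.008]],"spin":[0]}'>/dev/null
$H '{"delta_pos":[[0,0.04,0.01]],"spin":[0]}'>/dev/null
$H '{"delta_pos":[[0,0.04,0.01]],"spin":[0]}'>/dev/null
$H '{"delta_pos":[[0,0.04,0.01]],"spin":[0]}'>/dev/null
$H '{"delta_pos":[[0,0.04,0.01]],"spin":[0]}'>/dev/null
python3 st.py
```

```text
6.7667 [ 1.816  0.711  0.122 -0.011  1.42  -0.034] [-248.   852.1  551.9] tilt 50.9 az 103.2 [-0.1  0.2 -0.4]
[[-0.966, -0.188, -0.178], [-0.256, 0.603, 0.755], [-0.035, 0.775, -0.631]]
7.4333 [ 1.812e+00  6.980e-01  1.230e-01  1.000e-03  1.242e+00 -3.900e-02] [-253.2  874.3  605.2] tilt 61.8 az 103.9 [-0.1 -1.  -0.4]
[[-0.966, -0.15, -0.212], [-0.258, 0.449, 0.856], [-0.034, 0.881, -0.472]]
```

```bash
H="python3 -m handwheel"
$H '{"delta_pos":[[-0.02,-0.004,-0.006],[-0.05,-0.011,-0.014],[-0.087,-0.019,-0.024],[-0.124,-0.027,-0.035],[-0.161,-0.036,-0.045],[-0.198,-0.044,-0.055],[-0.235,-0.052,-0.066],[-0.272,-0.06,-0.076]],"spin":[0,0,0,0,0,0,0,0]}'>/dev/null
$H '{"delta_pos":[[-0.037,-0.008,-0.01],[-0.074,-0.016,-0.021],[-0.111,-0.024,-0.031],[-0.148,-0.033,-0.041],[-0.185,-0.041,-0.052],[-0.215,-0.047,-0.06],[-0.23,-0.05,-0.064],[-0.236,-0.052,-0.066]],"spin":[0,0,0,0,0,0,0,0]}'>/dev/null
python3 st.py
```

```text
8.7667 [ 0.988  0.731  0.125  0.709  1.426 -0.628] [285.6 828.3 581.5] tilt 61.8 az 103.6 [-0.2  0.1 -0.1]
[[-0.967, -0.146, -0.207], [-0.251, 0.451, 0.857], [-0.032, 0.881, -0.473]]
```

```bash
H="python3 -m handwheel"
$H '{"delta_pos":[[0.018,0.005,0.009],[0.05,0.015,0.024],[0.084,0.025,0.04],[0.118,0.035,0.056],[0.152,0.045,0.073],[0.186,0.055,0.089],[0.22,0.065,0.105],[0.252,0.074,0.12]],"spin":[0,0,0,0,0,0,0,0]}'>/dev/null
$H '{"delta_pos":[[0.03,0.009,0.014],[0.055,0.016,0.027],[0.068,0.02,0.033],[0.068,0.02,0.033]],"spin":[0,0,0,0]}'>/dev/null
python3 st.py
$H '{"delta_pos":[[-0.01,0.038,0.01]],"spin":[0]}'>/dev/null
$H '{"delta_pos":[[-0.01,0.038,0.01]],"spin":[0]}'>/dev/null
$H '{"delta_pos":[[-0.01,0.038,0.01]],"spin":[0]}'>/dev/null
$H '{"delta_pos":[[-0.01,0.038,0.01]],"spin":[0]}'>/dev/null
python3 st.py
```

```text
9.7667 [ 1.547  0.729  0.124  0.253  1.234 -0.254] [-81.4 919.1 584. ] tilt 61.9 az 104.2 [-0.4  0.1 -1.7]
[[-0.964, -0.153, -0.216], [-0.262, 0.447, 0.855], [-0.034, 0.881, -0.471]]
10.1 [ 1.524  0.703  0.121  0.266  1.167 -0.26 ] [-61.6 918.2 627.1] tilt 67.4 az 102.5 [ 0.1 -0.8 -0. ]
[[-0.971, -0.131, -0.199], [-0.234, 0.364, 0.901], [-0.045, 0.922, -0.384]]
```

```bash
H="python3 -m handwheel"
$H '{"delta_pos":[[-0.01,0.038,0.012]],"spin":[0]}'>/dev/null
$H '{"delta_pos":[[-0.01,0.038,0.012]],"spin":[0]}'>/dev/null
$H '{"delta_pos":[[-0.01,0.038,0.012]],"spin":[0]}'>/dev/null
$H '{"delta_pos":[[-0.01,0.038,0.012]],"spin":[0]}'>/dev/null
$H '{"delta_pos":[[-0.01,0.038,0.012]],"spin":[0]}'>/dev/null
python3 st.py
python3 - <<'E'
from h import *; from ik import Rb,tool
T=toolT(ctrl.sense())[:3,:3]; z=Rb.T@T[:,2]; n=np.array([.9397,0,-.342]); print("z_b",z,"off plane deg",np.degrees(np.arcsin(z@n)))
y=Rb.T@T[:,1]; x=Rb.T@T[:,0]; print("spin deg",np.degrees(np.arctan2(-(n@x),n@y)), "x_b",x)
E
```

```text
10.5167 [ 1.508  0.672  0.122  0.282  1.093 -0.264] [-49.2 912.7 674.6] tilt 73.4 az 101.4 [-0.6 -0.6  0.4]
[[-0.976, -0.111, -0.189], [-0.212, 0.268, 0.94], [-0.053, 0.957, -0.285]]
z_b [-0.10276201  0.95287529 -0.28542714] off plane deg 0.06019598935452758
spin deg 114.07684361959713 x_b [-0.99099222 -0.12284545 -0.05332374]
```

```bash
python3 - <<'E'
from h import *; from ik import *
s=ctrl.sense(); T=toolT(s); R=T[:3,:3]; print(fk(s["qpos"],L)[0]-s["ee_pos"])
W=[s["ee_pos"],np.array([330,480,560.]),np.array([611,-293,300.])]
sp=[0,57,114]
q=s["qpos"].copy()
for i in range(2):
    for t in np.linspace(0,1,9)[1:]:
        p=W[i]*(1-t)+W[i+1]*t; Rt=roty(R,sp[i]*(1-t)+sp[i+1]*t)
        r=least_squares(lambda q:np.r_[(fk(q,L)[0]-p)/100,(rot(q)*Ro.from_matrix(Rt).inv()).as_rotvec()],np.clip(q,lo+1e-3,hi-1e-3),bounds=(lo,hi)); 
        print(p.round(),r.x.round(2),"dq",abs(r.x-q).max().round(2),"cost",round(r.cost,4)); q=r.x
for i in range(2):
    d=R.T@(W[i+1]-W[i]); print("delta tool (orig axes)",d.round(), np.linalg.norm(d))
Rn=roty(R,57); print("leg2 in spun axes",(Rn.T@(W[2]-W[1])).round())
E
```

```text
[ 0.13587484 -0.69999337 -0.42922197]
[ -2. 859. 660.] [ 1.42  0.39  0.55  0.4   0.98 -0.27] dq 0.43 cost 0.0
[ 46. 805. 646.] [ 1.32  0.21  0.8   0.53  0.95 -0.27] dq 0.25 cost 0.0
[ 93. 750. 632.] [ 1.21  0.07  0.98  0.67  0.97 -0.28] dq 0.18 cost 0.0
[140. 696. 617.] [ 1.07 -0.04  1.12  0.8   1.03 -0.28] dq 0.14 cost 0.0
[188. 642. 603.] [ 0.92 -0.12  1.23  0.93  1.11 -0.28] dq 0.15 cost 0.0
[235. 588. 589.] [ 0.76 -0.17  1.3   1.04  1.22 -0.26] dq 0.16 cost 0.0
[283. 534. 574.] [ 0.59 -0.19  1.35  1.14  1.34 -0.23] dq 0.17 cost 0.0
[330. 480. 560.] [ 0.43 -0.18  1.36  1.21  1.47 -0.2 ] dq 0.16 cost 0.0
[365. 383. 528.] [ 0.2  -0.2   1.45  1.3   1.66 -0.2 ] dq 0.24 cost 0.0
[400. 287. 495.] [-0.03 -0.16  1.48  1.34  1.85 -0.2 ] dq 0.22 cost 0.0
[435. 190. 462.] [-0.22 -0.04  1.43  1.33  2.02 -0.2 ] dq 0.19 cost 0.0
[470.  94. 430.] [-0.38  0.12  1.33  1.3   2.16 -0.18] dq 0.17 cost 0.0
[506.  -3. 398.] [-0.5   0.33  1.15  1.27  2.27 -0.14] dq 0.2 cost 0.0
[ 541. -100.  365.] [-0.6   0.57  0.9   1.26  2.36 -0.04] dq 0.25 cost 0.0
[ 576. -196.  332.] [-0.68  0.87  0.53  1.32  2.46  0.16] dq 0.38 cost 0.0
[ 611. -293.  300.] [-0.78  1.17  0.12  1.45  2.43  0.42] dq 0.41 cost 0.0126
delta tool (orig axes) [-272. -268. -445.] 586.6626740868483
delta tool (orig axes) [ -96. -487. -705.] 862.606515162041
leg2 in spun axes [-461. -185. -705.]
```

```bash
H="python3 -m handwheel"
$H '{"delta_pos":[[-0.005,-0.005,-0.009],[-0.014,-0.014,-0.023],[-0.025,-0.025,-0.041],[-0.038,-0.038,-0.062],[-0.053,-0.052,-0.086],[-0.07,-0.069,-0.114],[-0.087,-0.086,-0.143],[-0.104,-0.103,-0.171]],"spin":[0,0,0,0,0,0,0,0]}'>/dev/null
$H '{"delta_pos":[[-0.017,-0.017,-0.029],[-0.034,-0.034,-0.057],[-0.052,-0.051,-0.085],[-0.069,-0.068,-0.113],[-0.087,-0.085,-0.142],[-0.104,-0.103,-0.17],[-0.122,-0.12,-0.2],[-0.139,-0.137,-0.228]],"spin":[0,0,0,0,0,0,0,0]}'>/dev/null
$H '{"delta_pos":[[-0.015,-0.018,-0.034],[-0.024,-0.036,-0.066],[-0.03,-0.055,-0.098],[-0.035,-0.075,-0.13],[-0.04,-0.096,-0.163],[-0.044,-0.117,-0.196],[-0.048,-0.138,-0.229],[-0.05,-0.158,-0.25]],"spin":[7,14,21,28,35,42,49,56]}'>/dev/null
$H '{"delta_pos":[[-0.018,-0.009,-0.031],[-0.036,-0.018,-0.062],[-0.054,-0.027,-0.093],[-0.072,-0.036,-0.124],[-0.09,-0.045,-0.155],[-0.108,-0.053,-0.186],[-0.126,-0.062,-0.217],[-0.143,-0.071,-0.247]],"spin":[7,14.1,21.2,28.3,35.4,42.5,49.6,56.7]}'>/dev/null
$H '{"delta_pos":[[0,0,0]],"spin":[0]}' 0.05; python3 st.py
python3 - <<'E'
from h import *
f=shot("wrist"); np.savez("w1.npz",P=cloud(f),**{k:np.array(v) for k,v in f.items()}); cv2.imwrite("pics/w1.png",f["img"][...,::-1]); print(f["vfov"],f["distortion"],f["T"].round(2))
E
```

```text
clock: 13.27
ee_pos: [489.8, -16.7, 412.9]
tcp_rot: [-1.461, -1.247, -0.702]
ft_force: [-0.7, 0.2, 0.5]
gripper_width: 0.885
grasp_force: 0.0
13.2667 [-0.538  0.299  1.161  1.281  2.303  0.239] [489.8 -16.7 412.9] tilt 73.4 az 101.1 [-0.7  0.2  0.5]
[[0.287, 0.94, -0.185], [0.33, 0.085, 0.94], [0.9, -0.33, -0.286]]
64.35976225656165 [-0.05460566  0.          0.          0.          0.        ] [[ 9.4000e-01  2.2000e-01  2.6000e-01  5.3617e+02]
 [ 8.0000e-02  5.8000e-01 -8.1000e-01 -1.2806e+02]
 [-3.3000e-01  7.8000e-01  5.2000e-01  5.1794e+02]
 [ 0.0000e+00  0.0000e+00  0.0000e+00  1.0000e+00]]
```

View pics/w1.png

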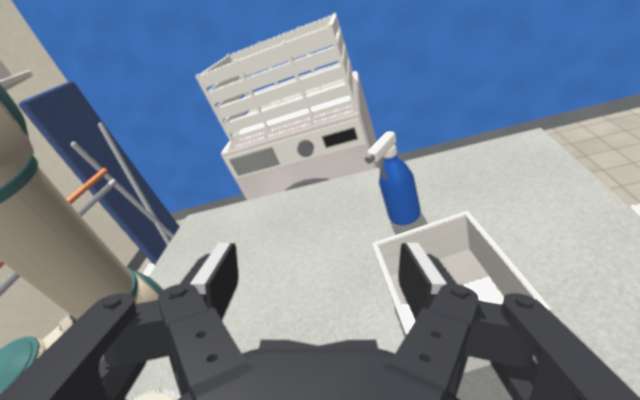

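```bash
python3 - <<'E'
from h import *; from ik import *
s=ctrl.sense(); R=toolT(s)[:3,:3]; n=Rb@np.array([.9397,0,-.342])
print("offplane",np.degrees(np.arcsin(R[:,2]@n)),"spin",np.degrees(np.arctan2(-(n@R[:,0]),n@R[:,1])))
q=s["qpos"]
for p in([611.5,-159.5,247.6],[584.5,-162,172.6],[584.5,-162,240],[584.5,-162,290]):
    r=least_squares(lambda q:np.r_[(fk(q,L)[0]-p)/100,(rot(q)*Ro.from_matrix(R).inv()).as_rotvec()],q,bounds=(lo,hi)); q=r.x
    print(p,q.round(2),r.cost.round(4),(R.T@(np.array(p)-s["ee_pos"])).round(1))
E
```

```text
offplane 0.24052221655398304 spin 1.1168369899799722
[611.5, -159.5, 247.6] [-0.61  0.94  0.59  1.2   2.35  0.11] 0.0 [-164.1  156.4 -111.1]
[584.5, -162, 172.6] [-0.64  0.93  0.75  1.05  2.31 -0.1 ] 0.0 [-240.1  155.   -87. ]
[584.5, -162, 240] [-0.64  0.87  0.72  1.14  2.35  0.02] 0.0 [-179.4  133.2 -106.3]
[584.5, -162, 290] [-0.64  0.84  0.67  1.22  2.38  0.13] 0.0 [-134.3  117.  -120.6]
```

```bash
H="python3 -m handwheel"
$H '{"delta_pos":[[-0.018,0.017,-0.012],[-0.042,0.04,-0.028],[-0.068,0.065,-0.046],[-0.094,0.09,-0.064],[-0.12,0.114,-0.081],[-0.144,0.137,-0.097],[-0.164,0.156,-0.111],[-0.164,0.156,-0.111]],"spin":[1,1,1,1,1,1,1,1]}' 0.05 >/dev/null; python3 st.py
python3 - <<'E'
from h import *
fs=[shot("wrist"),shot("side")]
for n,f in zip(("w2","s2"),fs):
    np.savez(n+".npz",P=cloud(f),**{k:np.array(v) for k,v in f.items()})
im=np.hstack([cv2.resize(fs[0]["img"][150:400,120:520],(480,300)),cv2.resize(fs[1]["img"][180:330,220:380],(320,300))])
cv2.imwrite("pics/w2.png",im[...,::-1])
E
```

```text
13.9833 [-0.611  0.953  0.587  1.198  2.352  0.121] [ 612.4 -157.7  241.3] tilt 73.7 az 101.4 [-1.1  0.2 -2.8]
[[0.3, 0.935, -0.19], [0.327, 0.086, 0.941], [0.896, -0.345, -0.28]]
```

View pics/w2.png

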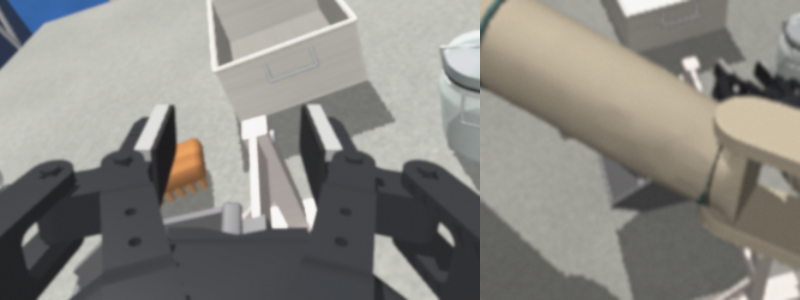

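Wrist crop: the plate's end shows at about (232,215), midway between the fingers (148 and 322), so it is lined up. In the side view the arm hides the grip. I'll check the offset by depth.

```bash
python3 - <<'E'
from h import *
s=ctrl.sense(); T=toolT(s)
for n in("w2","s2"):
    P=np.load(n+".npz")["P"].reshape(-1,3); P=P[np.isfinite(P).all(1)]
    b=P[(abs(P[:,0]-590)<35)&(abs(P[:,1]+180)<32)&(P[:,2]>155)&(P[:,2]<196)]; print(n,len(b))
    if len(b)>3:
        print(b.min(0).round(1),b.max(0).round(1),b.mean(0).round(1)); t=(b-T[:3,3])@T[:3,:3]; print("tool",t.min(0).round(1),t.max(0).round(1),t.mean(0).round(1))
P=np.load("w2.npz")["P"].reshape(-1,3);P=P[np.isfinite(P).all(1)]
b=P[(P[:,2]>122)&(P[:,2]<137)&(P[:,0]>560)&(P[:,0]<610)&(P[:,1]>-125)&(P[:,1]<-60)]; c=np.polyfit(b[:,1],b[:,0],1); print("rail",c,np.polyval(c,[-200,-100]),len(b))
g=np.array([588,-180,178.]); print("to grasp",(T[:3,:3].T@(g-T[:3,3])+[0,0,18.7]).round(1))
E
```

```text
w2 412
[ 585.  -175.9  186.4] [ 595.6 -158.6  193.2] [ 591.  -167.5  190.7]
tool [-66.   -5.6   1.2] [-58.6   3.9  18.9] [-62.   -0.7   9.7]
s2 0
rail [-7.15641973e-02  5.73555745e+02] [587.8685846  580.71216487] 758
to grasp [-78.5  -0.3  20.9]
```

```bash
H="python3 -m handwheel"
$H '{"delta_pos":[[-0.02,-0.0005,0.005],[-0.04,-0.001,0.01],[-0.056,-0.001,0.014],[-0.066,-0.001,0.017],[-0.072,-0.001,0.018],[-0.072,-0.001,0.018]],"spin":[0,0,0,0,0,0]}' 0.05; python3 st.py|head -1
```

```text
clock: 14.58
ee_pos: [585.8, -163.1, 183.1]
tcp_rot: [-1.464, -1.251, -0.695]
ft_force: [-0.4, -0.7, 0.3]
gripper_width: 0.584
grasp_force: 0.0
14.5833 [-0.636  0.93   0.735  1.064  2.317 -0.073] [ 585.8 -163.1  183.1] tilt 73.1 az 101.4 [-0.4 -0.7  0.3]
```

```bash
python3 - <<'E'
from h import *
s=ctrl.sense(); T=toolT(s); f=shot("wrist"); print(s["ee_pos"],s["qd"].round(3))
P=cloud(f).reshape(-1,3); P=P[np.isfinite(P).all(1)]
b=P[(abs(P[:,0]-590)<20)&(abs(P[:,1]+172)<22)&(P[:,2]>155)&(P[:,2]<196)]; print(len(b))
t=(b-T[:3,3])@T[:3,:3]; t=t[abs(t[:,1])<15]; print(len(t),np.percentile(t,[5,50,95],axis=0).round(1),np.percentile(b,[5,50,95],axis=0).round(1))
cv2.imwrite("pics/w3.png",f["img"][150:400,120:520,::-1])
E
```

```text
[ 585.78013374 -163.0757198   183.11386161] [ 0.004  0.01  -0.037  0.022  0.008  0.029]
1385
1291 [[ -1.2  -2.7 -31.4]
 [  3.1   1.7 -18.5]
 [  8.7   6.1  -1.7]] [[ 587.1 -192.6  174.2]
 [ 592.1 -178.6  190.8]
 [ 608.3 -161.9  192.3]]
```

View pics/w3.png

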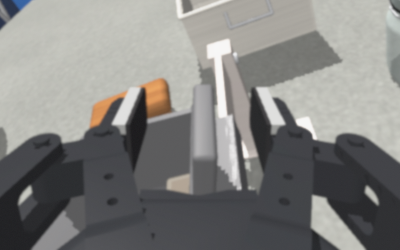

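The plate is between the fingers at (203,135), with the finger faces at 130 and 270. I'll go 10 mm lower and close.

```bash
H="python3 -m handwheel"
$H '{"delta_pos":[[-0.005,0.001,0],[-0.01,0.0015,0],[-0.01,0.0015,0]],"spin":[0,0,0]}' >/dev/null
$H '{"delta_pos":[[0,0,0],[0,0,0],[0,0,0],[0,0,0],[0,0,0],[0,0,0]],"spin":[0,0,0,0,0,0]}' 0.0; python3 st.py
```

```text
clock: 15.38
ee_pos: [584.6, -166.9, 171.4]
tcp_rot: [-1.464, -1.248, -0.694]
ft_force: [0.8, -1.1, -0.9]
gripper_width: 0.106
grasp_force: 58.8
15.3833 [-0.642  0.947  0.733  1.052  2.314 -0.09 ] [ 584.6 -166.9  171.4] tilt 73.2 az 101.4 [ 0.8 -1.1 -0.9]
[[0.29, 0.938, -0.189], [0.334, 0.086, 0.939], [0.897, -0.335, -0.289]]
```

```bash
H="python3 -m handwheel"
$H '{"delta_pos":[[0.0045,-0.0017,-0.0014],[0.0108,-0.004,-0.0035],[0.018,-0.0067,-0.0058],[0.027,-0.01,-0.0087],[0.036,-0.0134,-0.0116],[0.045,-0.0168,-0.0145],[0.052,-0.0194,-0.0168],[0.054,-0.02,-0.0173]],"spin":[0,0,0,0,0,0,0,0]}'; python3 st.py
python3 - <<'E'
from h import *
f=shot("scene"); P=cloud(f)
im=cv2.resize(f["img"][120:280,160:460],(750,400)); cv2.imwrite("pics/l1.png",im[...,::-1])
f=shot("wrist"); cv2.imwrite("pics/l2.png",f["img"][...,::-1])
E
```

```text
clock: 16.05
ee_pos: [584.7, -167.0, 233.8]
tcp_rot: [-1.465, -1.25, -0.695]
ft_force: [0.7, -0.0, -1.9]
gripper_width: 0.106
grasp_force: 58.7
16.05 [-0.641  0.887  0.699  1.13   2.357  0.022] [ 584.7 -167.   233.8] tilt 73.1 az 101.4 [ 0.7 -0.  -1.9]
[[0.288, 0.939, -0.188], [0.336, 0.085, 0.938], [0.897, -0.333, -0.291]]
```

View pics/l1.png

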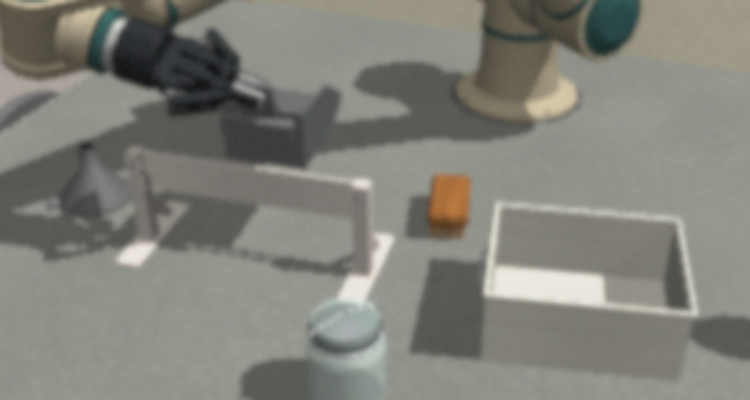

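The bin is off the rail and level, at (270,125). The tub stands alone at (590,280). Next I'll locate the tub rim and plan the pour.

```bash
python3 - <<'E'
from h import *; from ik import *
C=[]
for n in("scene","side"):
    P=np.load(n+".npz")["P"].reshape(-1,3);P=P[np.isfinite(P).all(1)]
    b=P[(P[:,2]>89)&(P[:,2]<100)&(P[:,0]>440)&(P[:,0]<700)&(P[:,1]>90)&(P[:,1]<360)]
    r=cv2.minAreaRect(b[:,:2].astype(np.float32)); print(n,len(b),r); C.append(r[0])
c=np.mean(C,0)
s=ctrl.sense();T=toolT(s);R=T[:3,:3];t=s["ee_pos"]
# bin pose from known start pose + lift 62.4
lift=t[2]-171.4; O=np.array([587,-180,175+lift])-Rb@[82,0,102]
pts={k:O+Rb@np.array(v) for k,v in dict(lipL=[-72,-50,31],lipR=[-72,50,31],wallL=[-69,-52,42],wallR=[-69,52,42],frontbot=[-32,-52,0],fb2=[-32,52,0],back=[70,-52,0],back2=[70,52,0],bt=[70,-52,75],bt2=[70,52,75]).items()}
A=np.array(list(pts.values()))
def at(t2,sp): return (A-t)@R@roty(np.eye(3),sp).T@R.T+t2
t2=np.array([0,0,0.])
for sp in(-30,-60,-90,-105):
    B=at(t2,sp); print(sp,"lip rel TCP",B[:2].mean(0).round(),"min",B.min(0).round(),"max",B.max(0).round(), "nose",(R@roty(np.eye(3),sp)@R.T@-Rb[:,0]).round(2))
lip=at(t2,-85)[:2].mean(0); tgt=np.r_[c-lip[:2],285]; print("target TCP",tgt.round(),"tub",c)
d=tgt-t; print("delta world",d.round(),"tool",(R.T@d).round())
q=s["qpos"]
for f,sp in((.15,0),(.3,0),(.5,0),(.75,0),(1,0),(1,-50),(1,-100)):
    p=t+d*f if f>.15 else t+[0,0,d[2]]; Rt=roty(R,sp)
    r=least_squares(lambda q:np.r_[(fk(q,L)[0]-p)/100,(rot(q)*Ro.from_matrix(Rt).inv()).as_rotvec()],q,bounds=(lo,hi)); q=r.x; print(p.round(),q.round(2),r.cost.round(4))
E
```

```text
scene 605 ((572.8097534179688, 223.16592407226562), (191.13592529296875, 226.26443481445312), 11.182232856750488)
side 435 ((567.7542724609375, 223.84783935546875), (186.05502319335938, 231.13958740234375), 11.473051071166992)
-30 lip rel TCP [ -96.  -36. -133.] min [-111.  -87. -141.] max [ 52.  48. -25.] nose [-0.85 -0.21 -0.48]
-60 lip rel TCP [ -16.  -30. -164.] min [ -43.  -80. -167.] max [ 97.  62. -19.] nose [-0.48 -0.25 -0.84]
-90 lip rel TCP [  67.  -10. -153.] min [   3.  -59. -162.] max [118.  77.  -1.] nose [ 0.01 -0.19 -0.98]
-105 lip rel TCP [ 102.    4. -133.] min [   4.  -45. -145.] max [143.  83.  21.] nose [ 0.26 -0.13 -0.96]
target TCP [517. 237. 285.] tub [570.28201294 223.50688171]
delta world [-68. 404.  53.] tool [163. -47. 377.]
[ 585. -167.  285.] [-0.64  0.85  0.65  1.21  2.39  0.14] 0.0
[564. -46. 248.] [-0.52  0.63  1.06  1.11  2.2  -0.02] 0.0
[551.  35. 259.] [-0.42  0.5   1.22  1.13  2.1  -0.  ] 0.0
[534. 136. 272.] [-0.27  0.36  1.37  1.18  1.97  0.05] 0.0
[517. 237. 285.] [-0.11  0.27  1.45  1.22  1.82  0.12] 0.0
[517. 237. 285.] [-0.11  0.27  1.45  1.22  1.82 -0.75] 0.0
[517. 237. 285.] [-0.11  0.27  1.45  1.22  1.82 -1.63] 0.0
```

```bash
H="python3 -m handwheel"
$H '{"delta_pos":[[0.006,-0.0022,-0.002],[0.018,-0.0067,-0.0058],[0.032,-0.012,-0.0104],[0.043,-0.016,-0.014],[0.05,-0.0186,-0.0163]],"spin":[0,0,0,0,0]}'>/dev/null
$H '{"delta_pos":[[0.0044,0.0025,0.0108],[0.0118,0.0067,0.0289],[0.0222,0.0125,0.0542],[0.0348,0.0196,0.085],[0.0481,0.027,0.1175],[0.0614,0.0345,0.15],[0.0747,0.042,0.1826],[0.0881,0.0495,0.2152]],"spin":[0,0,0,0,0,0,0,0]}'>/dev/null
$H '{"delta_pos":[[0.0133,0.0075,0.0325],[0.0266,0.015,0.0651],[0.0392,0.022,0.0958],[0.0496,0.0279,0.1211],[0.0577,0.0324,0.141],[0.0629,0.0354,0.1537],[0.0659,0.037,0.161],[0.0659,0.037,0.161]],"spin":[0,0,0,0,0,0,0,0]}'
python3 st.py
python3 - <<'E'
from h import *
f=shot("scene"); g=shot("side")
im=np.hstack([cv2.resize(f["img"][80:280,290:490],(400,400)),cv2.resize(g["img"][70:270,220:420],(400,400))]); cv2.imwrite("pics/t1.png",im[...,::-1])
E
```

```text
clock: 17.9
ee_pos: [639.2, 246.0, 287.4]
tcp_rot: [-1.463, -1.248, -0.692]
ft_force: [-0.5, -0.3, -1.2]
gripper_width: 0.108
grasp_force: 58.7
17.9 [-0.078  0.606  1.01   1.256  1.824  0.233] [639.2 246.  287.4] tilt 73.2 az 101.5 [-0.5 -0.3 -1.2]
[[0.291, 0.938, -0.191], [0.334, 0.087, 0.938], [0.896, -0.337, -0.288]]
```

View pics/t1.png

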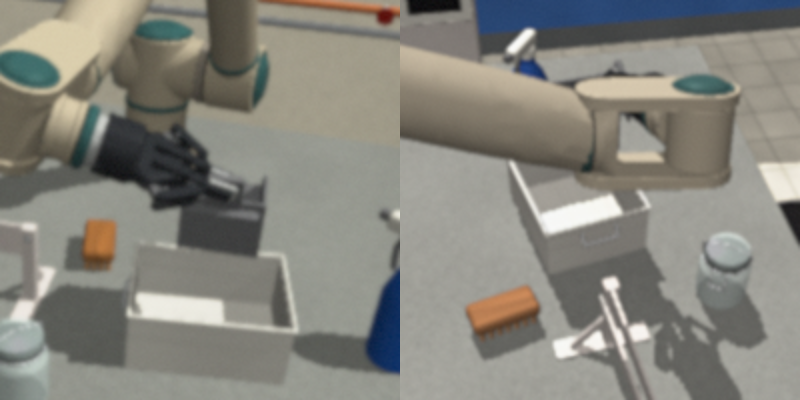

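```bash
H="python3 -m handwheel"
$H '{"delta_pos":[[0,-0.001,0],[-0.001,-0.003,0.0006],[-0.002,-0.007,0.0014],[-0.0035,-0.011,0.0023],[-0.005,-0.016,0.0032],[-0.0064,-0.0206,0.0042],[-0.0076,-0.0244,0.005],[-0.0084,-0.0272,0.0055]],"spin":[-4,-10,-16,-23,-30,-36,-42,-48]}'|head -3
$H '{"delta_pos":[[0.0053,-0.009,0.002],[0.0107,-0.018,0.004],[0.016,-0.027,0.006],[0.0213,-0.0358,0.0081],[0.0267,-0.0448,0.0101],[0.032,-0.0538,0.0122],[0.0374,-0.0628,0.0142],[0.0427,-0.0717,0.0162]],"spin":[-6,-12,-18,-24,-30,-36,-42,-48]}'
$H '{"delta_pos":[[0,0,0],[0,0,0],[0,0,0],[0,0,0],[0,0,0],[0,0,0]],"spin":[0,0,0,0,0,0]}'|sed -n 2,9p
python3 st.py
python3 - <<'E'
from h import *
f=shot("scene"); g=shot("side")
im=np.hstack([cv2.resize(f["img"][80:280,290:490],(400,400)),cv2.resize(g["img"][70:270,220:420],(400,400))]); cv2.imwrite("pics/p1.png",im[...,::-1])
E
```

```text
clock: 18.67
ee_pos: [610.7, 243.1, 287.7]
tcp_rot: [-0.892, -1.87, -1.233]
clock: 19.33
ee_pos: [525.4, 243.5, 288.0]
tcp_rot: [-0.06, -2.329, -1.689]
ft_force: [0.0, -1.0, -0.1]
gripper_width: 0.109
grasp_force: 58.8
ee_pos: [525.8, 245.0, 287.6]
tcp_rot: [-0.065, -2.326, -1.685]
ft_force: [0.6, -1.0, -1.9]
gripper_width: 0.109
grasp_force: 58.8
19.8333 [-0.095  0.293  1.421  1.23   1.806 -1.543] [525.8 245.  287.6] tilt 73.2 az 101.4 [ 0.6 -1.  -1.9]
[[-0.963, 0.192, -0.189], [-0.12, 0.323, 0.939], [0.241, 0.927, -0.288]]
```

View pics/p1.png

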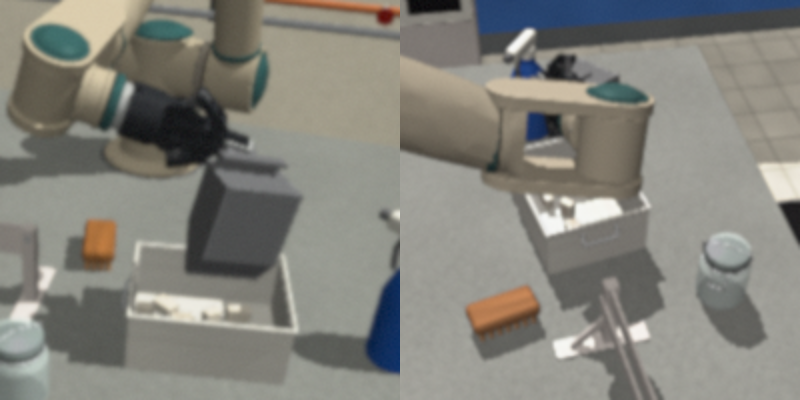

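Nose-down over the tub, with tablets in it around (150–240,305) in the left view. I'll raise the bin and count them.

```bash
H="python3 -m handwheel"
$H '{"delta_pos":[[0.002,0.009,-0.003],[0.006,0.024,-0.0075],[0.01,0.039,-0.012],[0.014,0.055,-0.017],[0.0165,0.063,-0.0197],[0.017,0.065,-0.02],[0.017,0.065,-0.02]],"spin":[0,0,0,0,0,0,0]}'
$H '{"delta_pos":[[0,0,0],[0,0,0],[0,0,0],[0,0,0]],"spin":[0,0,0,0]}'>/dev/null;python3 st.py
python3 - <<'E'
from h import *
f=shot("scene"); g=shot("side"); w=shot("wrist")
im=np.vstack([np.hstack([cv2.resize(f["img"][190:275,345:445],(400,340),interpolation=cv2.INTER_CUBIC),cv2.resize(g["img"][130:215,260:360],(400,340),interpolation=cv2.INTER_CUBIC)]),np.hstack([cv2.resize(w["img"],(400,250)),cv2.resize(f["img"][80:280,230:550],(400,250))])]); cv2.imwrite("pics/p2.png",im[...,::-1])
for n,f in(("scene",f),("side",g)):
    P=cloud(f).reshape(-1,3);P=P[np.isfinite(P).all(1)]
    b=P[(P[:,2]>89)&(P[:,2]<100)&(P[:,0]>440)&(P[:,0]<700)&(P[:,1]>90)&(P[:,1]<360)]; print(n,cv2.minAreaRect(b[:,:2].astype(np.float32)))
E
```

```text
clock: 20.52
ee_pos: [525.3, 245.3, 358.4]
tcp_rot: [-0.063, -2.327, -1.686]
ft_force: [0.5, 0.2, -2.1]
gripper_width: 0.112
grasp_force: 58.9
20.85 [-0.095  0.236  1.346  1.263  1.849 -1.413] [525.3 245.2 357.1] tilt 73.3 az 101.4 [-0.4  0.7 -0.2]
[[-0.963, 0.192, -0.19], [-0.12, 0.323, 0.939], [0.242, 0.927, -0.288]]
scene ((572.6231079101562, 223.33584594726562), (190.0355682373047, 226.5138397216797), 11.32266616821289)
side ((570.8770141601562, 209.067626953125), (186.52197265625, 200.6999053955078), 11.377269744873047)
```

View pics/p2.png

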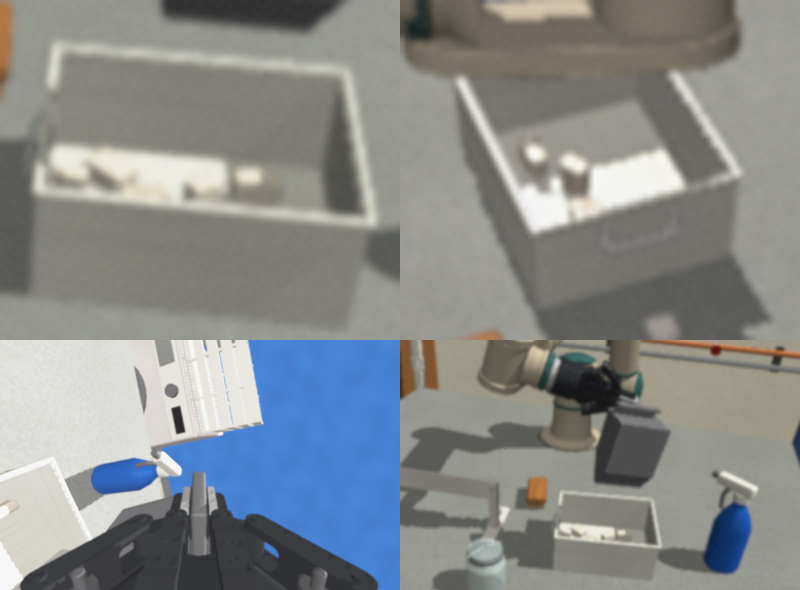

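```bash
python3 - <<'E'
from h import *
for n in("scene","side","wrist"):
    f=shot(n); P=cloud(f).reshape(-1,3);P=P[np.isfinite(P).all(1)]
    a=np.radians(11.3); c=np.array([570.5,223.5]); q=(P[:,:2]-c)@np.array([[np.cos(a),-np.sin(a)],[np.sin(a),np.cos(a)]])
    m=(abs(q[:,0])<82)&(abs(q[:,1])<102)&(P[:,2]>11)&(P[:,2]<60); q=q[m]; z=P[m,2]
    g=np.zeros((41,51),np.uint8); g[((q[:,0]+82)/4).astype(int),((q[:,1]+102)/4).astype(int)]=1
    k,l,s,ce=cv2.connectedComponentsWithStats(g,connectivity=8)
    print(n,[((ce[i][::-1]*4-[80,100]).round().tolist(),int(s[i][2]*4),int(s[i][3]*4),int(s[i][4])) for i in range(1,k) if s[i][4]>2], np.percentile(z,95) if len(z) else 0)
fz=[]
for i in range(6): shot("wrist"); fz.append(ctrl.sense()["ft_force"])
print(np.mean(fz,0),np.std(fz,0))
E
```

```text
scene [([-80.0, -94.0], 16, 4, 4), ([-80.0, -50.0], 16, 4, 4), ([-80.0, -16.0], 20, 4, 5), ([-80.0, 26.0], 32, 4, 8), ([-80.0, 74.0], 16, 4, 4), ([-35.0, -50.0], 68, 56, 77), ([-33.0, 50.0], 40, 24, 39), ([-9.0, 8.0], 32, 24, 27), ([-5.0, -89.0], 28, 24, 24)] 41.3763385670008
side [([-40.0, 50.0], 40, 20, 32), ([-18.0, -26.0], 28, 28, 25), ([-16.0, 7.0], 32, 28, 30)] 40.61153902161254
wrist [([-38.0, 53.0], 36, 24, 43)] 32.160441583624404
[ 0.1559406   0.2264922  -0.98230624] [0.43677503 0.44667994 0.27593889]
```

```bash
python3 - <<'E'
from h import *
f=shot("scene"); g=shot("side")
a=np.radians(11.3); c=np.array([570.5,223.5]); M=np.array([[np.cos(a),-np.sin(a)],[np.sin(a),np.cos(a)]])
for h in(f,g):
    P=cloud(h).reshape(-1,3);P=P[np.isfinite(P).all(1)]; q=(P[:,:2]-c)@M
    m=(abs(q[:,0])<76)&(q[:,1]<0)&(q[:,1]>-104)&(P[:,2]>9)&(P[:,2]<60)
    G=np.zeros((19,26),int); 
    for (x,y),z in zip(q[m],P[m,2]): i,j=int((x+76)//8),int((y+104)//4); G[i,j]=max(G[i,j],int(z))
    print("\n".join(" ".join("%2d"%v if v else " ." for v in r) for r in G),"\n")
avg=np.mean([cams.grab_frame("scene")["img"].astype(float) for _ in range(8)],0).astype(np.uint8)
avs=np.mean([cams.grab_frame("side")["img"].astype(float) for _ in range(8)],0).astype(np.uint8)
im=np.hstack([cv2.resize(avg[215:250,350:415],(520,280),interpolation=cv2.INTER_CUBIC),cv2.resize(avs[158:193,280:315],(280,280),interpolation=cv2.INTER_CUBIC)]); cv2.imwrite("pics/z.png",im[...,::-1])
E
```

```text
.  .  .  .  .  .  .  .  . 16  .  .  .  .  .  .  .  .  .  .  .  .  .  .  .  .
 .  .  .  .  .  .  .  . 13 16 18 16 15  .  .  .  .  .  .  .  .  .  .  .  .  .
 .  .  .  .  .  . 18 18 17 19 18 15 17 15  . 15  .  .  .  .  .  .  .  .  .  .
 .  .  .  .  .  . 19 18 18 18 19 19 18 20 18  .  .  .  .  .  .  .  .  .  .  .
 .  .  .  .  .  .  . 14 18 17 21 20 18 18 17 18  .  .  .  .  .  .  .  .  .  .
 .  .  .  .  .  .  .  .  . 13 18 19 16 17 11  .  .  .  .  .  .  .  .  .  .  .
 .  .  .  .  .  .  .  .  .  .  .  .  9  . 19 17  . 17 18 16 18 17  .  .  .  .
36  . 38 39 36  . 37  .  .  .  .  .  . 17 18 18 18 20 19 19 17 16  .  .  . 35
37 39 38 38 37 38 39  .  .  .  .  .  .  .  . 19 18 16 18  .  . 18  .  . 38 37
35 40 34 37 36 38  .  .  .  .  .  .  .  .  .  .  .  .  .  .  .  .  .  .  . 36
 .  .  .  .  .  .  .  .  .  .  .  .  .  .  .  .  .  .  .  .  .  .  .  .  .  .
 .  .  .  .  .  .  .  .  .  .  .  .  .  .  .  .  .  .  .  .  .  .  .  .  .  .
 .  .  .  .  .  .  .  .  .  .  .  .  .  .  .  .  .  .  .  .  .  .  .  .  .  .
 .  .  .  .  .  .  .  .  .  .  .  .  .  .  .  .  .  .  .  .  .  .  .  .  .  .
 .  .  . 
[... 1164 characters left out ...]
.  .  .  .  .  .  .  .  .  .  .  .  .  .  .  .  .  .  .  .  .  .  .  .  .  .
 .  .  .  .  .  .  .  .  .  .  .  .  .  .  .  .  .  .  .  .  .  .  .  .  .  .
 .  .  .  .  .  .  .  .  .  .  .  .  .  .  .  .  .  .  .  .  .  .  .  .  .  .
 .  .  .  .  .  .  .  .  .  .  .  .  .  .  .  .  .  .  .  .  .  .  9  .  .  .
 .  .  .  .  .  .  .  .  .  .  .  .  .  .  .  .  .  .  .  .  .  .  .  .  .  .
 .  .  .  .  .  .  .  .  .  .  .  .  .  .  .  .  .  .  .  .  .  .  .  .  .  .
 .  .  .  .  .  .  .  .  .  .  .  .  .  .  .  .  .  .  .  .  .  .  .  .  .  .
 .  .  .  .  .  .  .  .  .  .  .  .  .  .  .  .  .  .  .  .  .  .  .  .  .  .
 .  .  .  .  .  .  .  .  .  .  .  .  .  .  .  .  .  .  .  .  .  .  .  .  .  .
```

View pics/z.png

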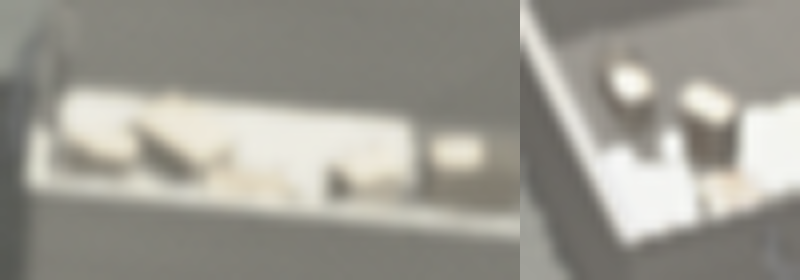

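The left crop shows five separate tablets in the tub, at (95,145), (180,130), (245,185), (365,165) and (460,150). The tub hasn't moved, and the bin is held still, nose-down and clear of it.

```bash
python3 -c "
from bench import ctrl
s=ctrl.sense();print(s['clock'],s['grasp_force'],s['ft_force'],abs(s['qd']).max());print(ctrl.sign_off())"
```

```text
22.35 58.861700892448425 [ 0.40031096  0.16388708 -1.44382822] 0.0018985865624817982
the job is handed in; nothing more can be done
None
```

I handed the job in at 22.4 s: all five tablets are in the tub, which hasn't moved, and the arm is still holding the empty bin about 10–15° off straight nose-down, raised clear of the tub.

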